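Place the drip dish and draw the piston to its band

ROBOT

A 6-joint arm with a two-finger parallel gripper is mounted at the origin on a cart in front of the work surface, level with it; the furniture and walls round the work are solid. World frame = base frame: x ahead of the robot, y to its left, z up, the work surface at z = 0. Lengths are in m, angles in rad, forces in N, time in s.
With the tool pointing down it reaches from about 0.375 to 0.9 m from the base axis. Payload 3.1 kg.
Tool frame: the origin (TCP) lies midway between the tips of the shut fingers; the grasp point (between the pads) lies 19 mm behind it; x points along the fingers, y is the direction in which the jaws open and shut, and the axes are right-handed (so a half turn about x gives the same grasp; the last joint's range is limited). The gripper opens to 87 mm and grips with 3 to 60 N. Pads are 19 mm wide; open, the fingers measure 117 mm over their backs; the gripper's body (75 mm by 190 mm) begins 51 mm behind the grasp point.
Start: joints at [-1.315, 0.527, 1.433, -0, 1.181, -0.178], TCP at [0.263, -0.567, 0.223] pointing down, gripper open.
Joint ranges: [-3.08, 3.08], [-0.75, 2.2], [0.22, 2.44], [-1.43, 4.57], [0, 2.65], [-2.85, 2.85]. Speed limits (rad/s): [2.79, 2.79, 3.14, 3.14, 3.14, 3.14].

INTERFACE

Orientations are given as a unit quaternion [x, y, z, w].
In Python, from rig import get_obs, imaging, robot gives the robot as it stands.
- The arm moves only by the shell command python3 -m inch 'ROWS' [FORCE]. ROWS is JSON, a list of rows, each a list of 3 entries, a list of its own where there are three numbers: the finger opening in mm, from 0 to 87, then the shift along the tool's x, y, z in mm, then the turn, a rotation vector about the tool's x, y, z in degrees. In form: [[grip, [dx, dy, dz], [wx, wy, wz]], ...]. A call has 1 to 12 rows; each row shifts and turns the pose as measured when the row begins, along the tool's axes as they then stand; what a row does not reach is not made up. A row lasts 1/8 s, in which the tool goes at most 62.5 mm and 10.7 degrees, less where a joint would pass 70% of its speed; a pose out of reach is approached as far as the arm can. A call with a gripper value outside its range is refused whole. The fingers move at their own pace and stop on an object; FORCE is the grip in N (left out, the last holds). Time passes only in rows, so rows that do not move let the fingers close. It gives the time, the measured TCP pose, the force and the opening at its end, in the units of the state.
- get_obs(): the state, without advancing time (a new reading comes with each control period).
- imaging.camera(name): name is "side" or "top" or "wrist"; returns the picture (420x560x3 uint8, red, green, blue); there is no depth.
- imaging.camera_params(name): a dict with "camera_matrix" (3x3 intrinsics, pixels), "xyz" and "rotation" of the camera in the world. Camera axes: x right, y down, z forward; pixel columns grow to the right and rows downward; lengths in m; the calibration is good to about 2 mm. A picture is of the moment at which its call begins: read the wrist's pose just before it. camera_params takes no time and is no camera call; for the wrist camera it gives the pose at the moment of the call.
- robot.hand_in(): hands the job in, once; it reports no verdict.
Trained networks look in the newest picture that a camera, given by its name, has taken for a name from the list of things; names that differ only in an ending like _2 or _b are one class to them, and where a whole thing is asked for, a point or a joint stands for the part that bears it (a point fixed in the world has none). Each returns a list of dicts, best first, with "confidence" (0 to 1); they miss things now and then, are a little off and sometimes report something else, mostly with a low value. They report only what shows in the picture. A call takes as long as a camera call. They do not tell look-alikes from the thing itself.
- imaging.cut_out(camera, target): "pixels" (420x560 bool, what is visible of it) and "box" ([centre column, centre row, width, height] in pixels, round what is visible of it).
- imaging.tip_of(camera, target): "pixel" ([column, row] in pixels: a listed point, or the origin of a listed thing).
The state is a dict: "time": time; "q": joint angles; "joint_velocities": joint speeds; "joint_torque": joint torques, N m; "position": TCP position; "tool_rot": TCP orientation; "ft_force": force on the tool from outside, world axes, zero at the start; "moment": the same for the moment, N m; "grip_width": finger opening in m.
Only numpy, scipy, OpenCV 4.12 (cv2) and the standard library are available. Lean on these libraries where they do the work, as an engineer would, in place of code of your own. Each camera call takes 0.05 s, during which the arm holds its last target. There are 200 camera calls.

TASK

Slide the small black dish across the table, without lifting it, until it stands inside the blue ring under the spout of the dosing stand, and let go of it. Then take the brass-knobbed piston, draw it straight up out of its barrel until the whole red band on its rod stands just clear of the barrel's mouth, no farther, and finish while holding it still there. Leave the black-knobbed piston home and the other things where they are.

Things in the scene. Friction and masses are not known exactly. Their poses are not given: they have to be found in the camera images.
- stand: dosing stand, fixed: steel foot 76 x 160 x 8 mm, on it an aluminium block 56 (x) x 132 (y) x 56 mm with two upright bores, 17.6 mm wide, at x = 0, y = +40 and -40 mm, mouths in its top 64 mm above the table. Origin: centre of the underside. A 9 mm brass spout runs out to -x at 42 mm height and turns down 115 mm from the origin, its end 27 mm above the table.
- spot (a point): centre of the blue ring of 110 mm diameter painted on the table right under the end of the spout (115 mm to the stand's -x side); at table height
- mouth (a point): point in the middle of the block's top face, halfway between the two barrels, at the height of their mouths (64 mm); axes as the stand's
- brass_piston: loose piston in either barrel, about 0.15 kg. Origin: on its axis, underside of the steel flange (26 mm wide, 5 thick) that rests on the mouth when home; z up along the rod. Below: rod 16 mm thick, 54 mm long, red band 16 to 28 mm below the origin (hidden in the bore at first). Above: 12 mm neck, brass cylindrical knob, 24 mm wide, 11 to 43 mm above the origin. Let go, it drops home.
- band_edge (a point): lower edge of the red band on the brass piston's axis, 28 mm below the flange's underside; with the piston home it lies 28 mm below the barrel's mouth
- black_piston: the like piston with a black knob, in the other barrel, same measures; must stay home. Origin on the flange's underside
- dish: small round black dish, 84 mm across at the rim, 14 mm high, narrower (62 mm) under 6 mm height, about 0.12 kg; origin at the centre of its underside
- jar_red: clear jar with black lid, 52 mm across, 58 mm high, bystander; origin under its centre
- jar_gold: jar with gold lid, 42 mm across, 46 mm high, bystander; origin under its centre
- tape_masking: yellow roll of tape lying flat, 76 mm across, 18 mm high, bystander; origin under its centre
- cup_small: small dark red cup, 52 mm across, 36 mm high, bystander; origin under its centre
Things that resemble listed ones, but are neither listed nor needed, are in the scene too. What is shaped like the dish but turquoise is not meant.

How it is judged:
By the outcome, as a careful person would: the job done as asked, in the order asked, and still so for the second after the job is handed in, while the arm keeps its last pose, push and grip.
It also fails if it takes over 48 s, if anything falls off the work surface, if the arm or the gripper's body presses on something with over 40 N, if the wrist force passes 120 N, or if a joint passes its speed limit or range.

## Working session

There is one attempt and no reset: what is moved stays moved. The work goes in short steps, Python scripts to look and compute and a shell command to move; the robot and the scene stay as the last step left them, time stands still between calls to the robot, and variables do not carry over. Pictures are saved under pics/ and viewed, about 8 in all and at most 12, crops included, and the job is handed in when it is done.

```bash
mkdir -p pics
cat > h.py <<'E'
import numpy as np, cv2
from rig import get_obs, imaging, robot
from scipy.spatial.transform import Rotation as R
def par(n):
    p=imaging.camera_params(n); K=np.array(p["camera_matrix"]); t=np.array(p["xyz"]); r=np.array(p["rotation"])
    if r.shape!=(3,3): r=R.from_quat(r).as_matrix()
    return K,t,r
def ray(n,px,z,P=None):
    K,t,r=P or par(n); d=r@np.linalg.solve(K,[px[0],px[1],1]); return t+d*(z-t[2])/d[2]
def proj(n,X,P=None):
    K,t,r=P or par(n); c=K@(r.T@(np.array(X)-t)); return c[:2]/c[2]
def save(n,im): cv2.imwrite("pics/"+n+".png",im[:,:,::-1])
def tool(dw):  # world shift (m) -> tool mm
    return (R.from_quat(get_obs()["tool_rot"]).as_matrix().T@np.array(dw)*1000).round(1)
E
python3 - <<'E'
from h import *
np.set_printoptions(precision=3,suppress=True)
a=imaging.camera("top");b=imaging.camera("side")
save("top0",a);save("side0",b)
for n in("top","side"):
    print(n,par(n)[1],par(n)[2].tolist(),par(n)[0].tolist())
for n in("top","side"):
  for t,z in(("dish",0),("spot",0),("mouth",.064),("brass_piston",.064),("black_piston",.064),("stand",0)):
    for d in imaging.tip_of(n,t)[:4]:
        print(n,t,round(d["confidence"],2),np.round(d["pixel"],1),ray(n,d["pixel"],z)[:2])
o=get_obs();print(o["time"],o["tool_rot"],R.from_quat(o["tool_rot"]).as_matrix())
E
```

```text
top [0.437 0.212 1.098] [[0.015793797244801476, -0.9970598195661934, 0.07498181229618686], [-0.9998295462131052, -0.016465770177319185, -0.008352061527812253], [0.009562138248674128, -0.07483712059598635, -0.9971499239798474]] [[427.7615269226982, 0.0, 282.9184750055378], [0.0, 427.7615269226982, 204.89191111141102], [0.0, 0.0, 1.0]]
side [ 0.471 -0.62   0.757] [[0.9996262593295806, 0.0033984380862131375, 0.027125491282644736], [-0.01824941291618126, -0.6558260184474001, 0.7546914551362334], [0.02035437513080114, -0.7549044205368021, -0.6555188900916815]] [[461.4310498726345, 0.0, 280.7101935997392], [0.0, 461.4310498726345, 206.25821612581925], [0.0, 0.0, 1.0]]
top dish 0.69 [193.5 239.3] [0.428 0.43 ]
top mouth 0.8 [351.2 188.4] [0.558 0.038]
top brass_piston 0.63 [367.  197.7] [ 0.536 -0.001]
top black_piston 0.53 [334.  185.2] [0.565 0.08 ]
top stand 0.72 [348.8 188.4] [0.565 0.033]
side dish 0.72 [253.3 163.9] [0.429 0.431]
side dish 0.57 [256.6 200.6] [0.441 0.272]
side dish 0.49 [279.5 139.8] [0.504 0.555]
side spot 0.74 [259.2 260.2] [0.451 0.07 ]
side spot 0.39 [318.1 211. ] [0.595 0.233]
side mouth 0.87 [308.4 254. ] [0.554 0.028]
side brass_piston 0.64 [306.4 265.8] [ 0.548 -0.004]
side black_piston 0.56 [316.6 188.4] [0.587 0.243]
side black_piston 0.55 [314.5 237.5] [0.57  0.076]
side stand 0.56 [308.6 273.2] [0.558 0.032]
0.7 [ 0.691  0.152 -0.691  0.152] [[ 0.     0.42  -0.907]
 [-0.    -0.907 -0.42 ]
 [-1.     0.     0.   ]]
```

View pics/top0.png

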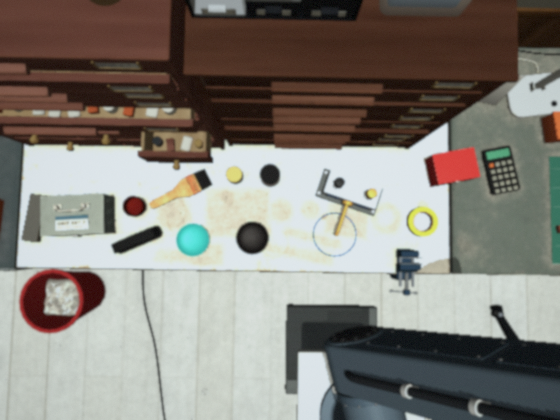

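View pics/side0.png

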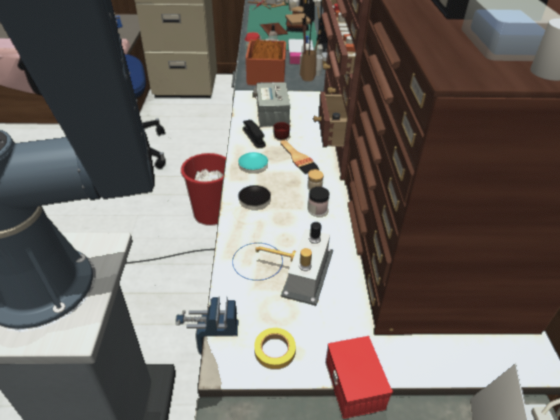

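Top view: candidates for the dish are the black dish at (252,238) and the turquoise look-alike at (193,239). The black lid at (270,175) and black knob at (339,183) are other black things. The ring is at (334,234), the brass knob at (371,194) and the black knob at (339,183). The gold lid at (234,174) could be taken for the brass knob. In the side view the dish is at (255,197), the ring at (258,261) and the brass knob at (306,257). I choose the black dish and the brass knob on the stand, and will check them in one crop.

Run:
```python
from h import *
np.set_printoptions(precision=4,suppress=True)
ims={n:cv2.imread(f"pics/{n}0.png") for n in("top","side")}
def blob(n,mask,seed):
    k,l,s,c=cv2.connectedComponentsWithStats(mask.astype(np.uint8))
    i=min(range(1,k),key=lambda j:np.hypot(*(c[j]-seed))+(1e3 if s[j,4]<25 else 0)); return c[i],s[i],(l==i)
for n,seed,rs,ks,bk in(("top",(252,238),(334,234),(371,194),(339,183)),("side",(255,197),(258,261),(306,257),(315,230))):
    im=ims[n];v=im.max(2);hsv=cv2.cvtColor(im,cv2.COLOR_BGR2HSV)
    c,s,m=blob(n,v<90,seed); 
    cn=max(cv2.findContours(m.astype(np.uint8),0,1)[0],key=len)[:,0]
    W=np.array([ray(n,p,.012)[:2] for p in cn]); A=np.c_[2*W,np.ones(len(W))]; x=np.linalg.lstsq(A,(W**2).sum(1),rcond=None)[0]
    print(n,"dish",c,s,x[:2],np.sqrt(x[2]+x[:2]@x[:2]))
    yy,xx=np.mgrid[:420,:560]
    b=(im[:,:,0].astype(int)-im[:,:,2]>22)&(abs(xx-rs[0])<30)&(abs(yy-rs[1])<30)
    W=np.array([ray(n,p,0)[:2] for p in np.argwhere(b)[:,::-1]])
    for _ in range(6):
        A=np.c_[2*W,np.ones(len(W))]; x=np.linalg.lstsq(A,(W**2).sum(1),rcond=None)[0]; r=np.sqrt(x[2]+x[:2]@x[:2])
        e=abs(np.linalg.norm(W-x[:2],axis=1)-r); W=W[e<max(.004,np.percentile(e,90))]
    print("ring",len(W),x[:2],r)
    for t in("brass_piston","black_piston","dish"):
        for d in imaging.cut_out(n,t)[:3]:
            ys,xs=np.nonzero(d["pixels"]); c=np.array([xs.mean(),ys.mean()])
            print(t,round(d["confidence"],2),c,d["box"],ray(n,c,.09)[:2])
top=cv2.resize(ims["top"][140:280,180:450],None,fx=2.9,fy=2.9,interpolation=cv2.INTER_CUBIC)
side=cv2.resize(ims["side"][180:310,210:350],None,fx=3,fy=3,interpolation=cv2.INTER_CUBIC)
cv2.imwrite("pics/crop0.png",cv2.resize(ims["side"][175:315,210:360],None,fx=4,fy=4,interpolation=cv2.INTER_CUBIC))
cv2.imwrite("pics/crop1.png",top)
```

```text
top dish [252.02   237.4045] [237 223  31  30 749] [0.435  0.2797] 0.037840287886632594
ring 152 [0.4467 0.0699] 0.054966088744938725
black_piston 0.62 [337.4766 182.5794] [338.6, 184.3, 16.8, 10.5] [0.5681 0.0747]
dish 0.87 [191.8026 238.6822] [192.2, 239.7, 33.0, 30.8] [0.4298 0.4158]
side dish [254.2187 195.5467] [239 186  31  20 503] [0.4355 0.2789] 0.03844911973260853
ring 98 [0.4469 0.0695] 0.0548227764265841
brass_piston 0.84 [304.9961 259.4981] [304.4, 259.1, 13.5, 26.1] [ 0.5429 -0.0107]
black_piston 0.52 [314.9746 231.4958] [315.2, 231.9, 13.9, 20.4] [0.5682 0.0677]
dish 0.71 [253.7154 194.9788] [255.1, 193.8, 27.0, 17.5] [0.438  0.1858]
dish 0.63 [252.7402 160.6552] [251.8, 161.1, 30.1, 16.9] [0.4322 0.3194]
```

View pics/crop0.png

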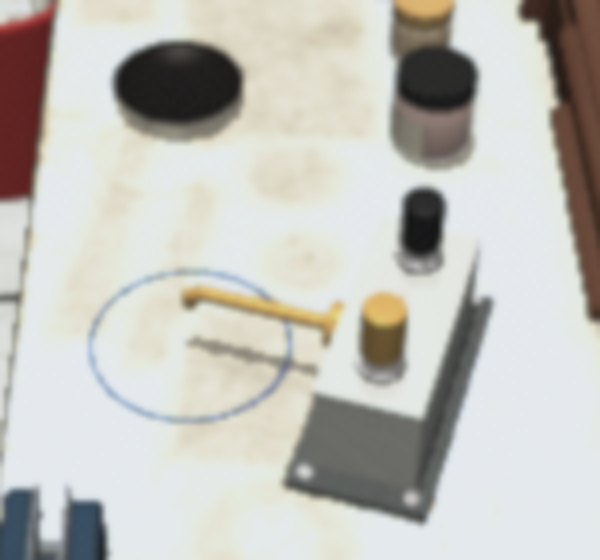

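The crop shows the black dish (crop pixel (178,85), plain black, no turquoise), with the ring and spout just in front of it. The brass knob is on the near barrel (385,325) and the black knob on the far one. Position estimates:

| Thing | Estimate (m) |
|---|---|
| dish | (0.435, 0.279) |
| spot | (0.447, 0.070) |
| brass barrel | about (0.544, -0.003) |
| stand yaw | about -17.8° |

I will pinch the dish's +y rim wall and slide it.

```bash
python3 -m inch '[[40,[0,0,0],[8.3,0,0]],[40,[0,0,0],[8.3,0,0]],[40,[0,0,0],[8.2,0,0]],[40,[0,-52,-27],[0,0,0]],[40,[0,-52,-27],[0,0,0]],[40,[0,-52,-27],[0,0,0]],[40,[0,-52,-27],[0,0,0]],[40,[0,-52,-27],[0,0,0]],[40,[0,-52,-27],[0,0,0]],[40,[0,-52,-27],[0,0,0]]]' 20
```

```text
time: 2.25
position: [0.4625, -0.2026, 0.2224]
tool_rot: [0.709, -0.011, -0.705, -0.006]
ft_force: [2.1, -1.0, 0.2]
grip_width: 0.0399
```

```bash
python3 -m inch '[[40,[0,-58,3],[0,0,0]],[40,[0,-58,3],[0,0,0]],[40,[0,-58,3],[0,0,0]],[40,[0,-58,3],[0,0,0]],[40,[0,-58,3],[0,0,0]],[40,[0,-58,3],[0,0,0]],[40,[0,-58,3],[0,0,0]],[40,[0,-58,3],[0,0,0]],[40,[40,-50,3],[0,0,0]],[40,[50,0,0],[0,0,0]],[40,[0,0,0],[0,0,0]]]'
python3 - <<'E'
from h import *
print(R.from_quat(get_obs()["tool_rot"]).as_matrix().round(3), tool(np.array([.435,.320,.05])-get_obs()["position"]))
save("wrist1",imaging.camera("wrist"))
E
```

```text
time: 3.62
position: [0.4541, 0.3305, 0.1319]
tool_rot: [0.715, -0.008, -0.699, -0.004]
ft_force: [-0.4, -0.1, 0.0]
grip_width: 0.0404
[[ 0.024 -0.017 -1.   ]
 [-0.005 -1.     0.017]
 [-1.     0.005 -0.024]] [81.5 10.5 20.9]
```

View pics/wrist1.png

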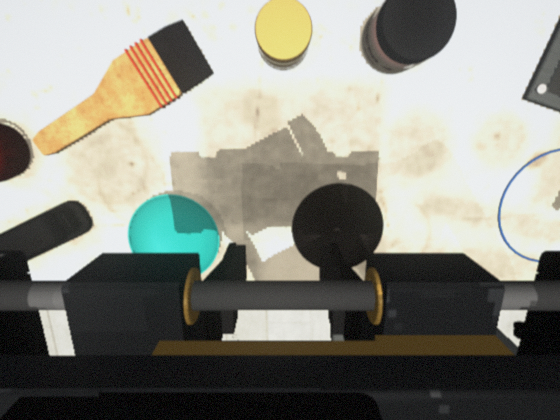

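The wrist view shows the black dish rim under the hand at (338,225), with the turquoise one at (173,235) well clear of the outer finger.

```bash
python3 -m inch '[[36,[35,5,10],[0,-1.4,0]],[36,[35,5,10],[0,0,0]],[36,[11,0,0],[0,0,0]],[36,[0,0,0],[0,0,0]]]'
python3 - <<'E'
from h import *
print(R.from_quat(get_obs()["tool_rot"]).as_matrix().round(3), tool(np.array([.435,.320,.012])-get_obs()["position"]))
E
```

```text
time: 4.18
position: [0.4466, 0.3233, 0.0608]
tool_rot: [0.715, -0.005, -0.699, -0.01]
ft_force: [-0.4, -0.6, 0.2]
grip_width: 0.0362
[[ 0.023 -0.021 -1.   ]
 [ 0.007 -1.     0.022]
 [-1.    -0.007 -0.022]] [48.5  3.9 12.6]
```

```bash
python3 -m inch '[[36,[12,2,7],[0,-1.3,0]],[36,[12,2,7],[0,0,0]],[36,[8,0,0],[0,0,0]],[36,[0,0,0],[0,0,0]]]'
python3 - <<'E'
from h import *
print(R.from_quat(get_obs()["tool_rot"]).as_matrix().round(3), tool(np.array([.435,.320,.012])-get_obs()["position"]))
E
```

```text
time: 4.68
position: [0.4351, 0.3208, 0.0298]
tool_rot: [0.709, -0.004, -0.705, -0.011]
ft_force: [0.3, -0.2, -0.4]
grip_width: 0.036
[[ 0.005 -0.022 -1.   ]
 [ 0.01  -1.     0.022]
 [-1.    -0.01  -0.005]] [17.8  1.   0.1]
```

```bash
python3 -m inch '[[36,[8,0.5,0],[0,0,0]],[36,[6,0.5,0],[0,0,0]],[36,[4,0,0],[0,0,0]],[36,[0,0,0],[0,0,0]]]' 8
```

```text
time: 5.18
position: [0.4357, 0.3203, 0.0111]
tool_rot: [0.709, -0.004, -0.705, -0.011]
ft_force: [-0.7, -0.4, 4.6]
grip_width: 0.0357
```

```bash
python3 -m inch '[[36,[-1,0,0],[0,0,0]],[0,[0,0,0],[0,0,0]],[0,[0,0,0],[0,0,0]],[0,[0,0,0],[0,0,0]],[0,[0,0,0],[0,0,0]]]' 8
python3 - <<'E'
from h import *
save("wrist2",imaging.camera("wrist"))
save("side2",imaging.camera("side"))
im=cv2.imread("pics/side2.png")
cv2.imwrite("pics/side2c.png",cv2.resize(im[130:270,190:340],None,fx=4,fy=4,interpolation=cv2.INTER_CUBIC))
E
```

```text
time: 5.8
position: [0.4356, 0.3198, 0.0121]
tool_rot: [0.709, -0.004, -0.705, -0.011]
ft_force: [-0.2, 0.9, 2.5]
grip_width: 0.0048
```

View pics/side2c.png

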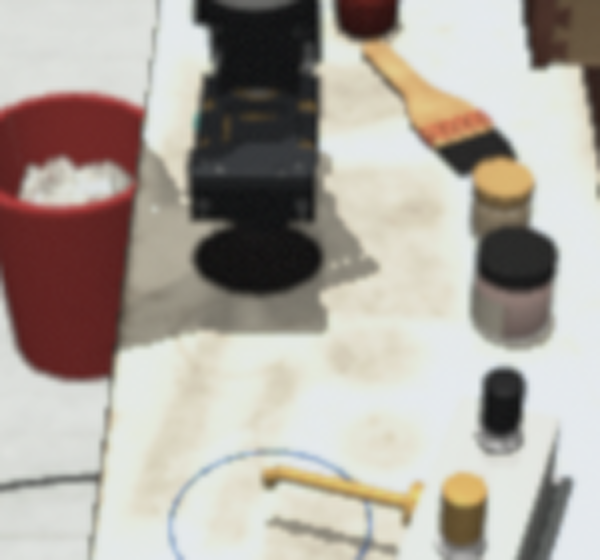

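The side crop shows the inner finger inside the black dish at its far rim (crop (258,235)). The dish has not moved, and the opening is 4.8 mm, so the wall is pinched.

```bash
python3 -m inch '[[0,[0,6,-0.5],[0,0,0]],[0,[-0.1,12,-1],[0,0,0]],[0,[-0.2,18,-1.4],[0,0,0]],[0,[-0.2,18,-1.4],[0,0,0]],[0,[-0.2,18,-1.4],[0,0,0]],[0,[-0.2,18,-1.4],[0,0,0]],[0,[0,0,0],[0,0,0]]]'
python3 - <<'E'
from h import *
print(R.from_quat(get_obs()["tool_rot"]).as_matrix().round(3), tool(np.array([.447,.111,.012])-get_obs()["position"]))
E
```

```text
time: 6.78
position: [0.4398, 0.222, 0.0115]
tool_rot: [0.708, -0.005, -0.706, -0.012]
ft_force: [-0.2, -0.3, -0.4]
grip_width: 0.0006
[[ 0.003 -0.024 -1.   ]
 [ 0.01  -1.     0.024]
 [-1.    -0.01  -0.003]] [ -1.6 110.7  -9.8]
```

Run:
```python
from h import *
save("side3",imaging.camera("side"))
im=cv2.imread("pics/side3.png")
cv2.imwrite("pics/side3c.png",cv2.resize(im[150:270,200:340],None,fx=5,fy=5,interpolation=cv2.INTER_CUBIC))
```

```text
(no output)
```

View pics/side3c.png

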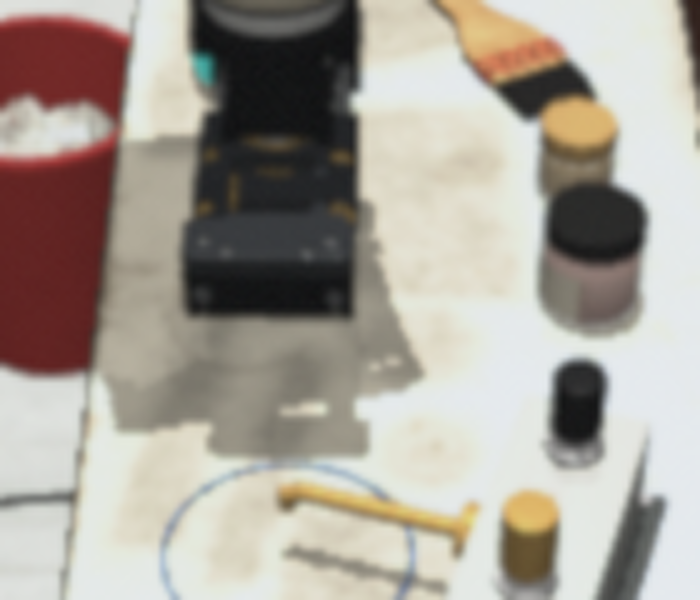

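The fingers are shut on nothing and the dish is hidden behind the hand at crop (270,240), so the pinch slipped. I'll look from the wrist and top cameras.

Run:
```python
from h import *
w=imaging.camera("wrist");t=imaging.camera("top")
save("w4",w);save("t4",t)
for d in imaging.cut_out("top","dish")[:3]: print(d["confidence"],d["box"],ray("top",d["box"][:2],.012))
for d in imaging.cut_out("wrist","dish")[:3]: print("w",d["confidence"],d["box"],ray("wrist",d["box"][:2],.012))
p=np.hstack([cv2.resize(w,(400,300)),cv2.resize(t[170:275,200:340],(400,300),interpolation=cv2.INTER_CUBIC)])
save("both4",p)
```

```text
0.72 [190.2, 239.6, 29.1, 29.1] [0.42687312 0.43557071 0.012     ]
w 0.75 [176.8, 267.1, 143.1, 135.1] [0.43918512 0.28318658 0.012     ]
```

View pics/both4.png

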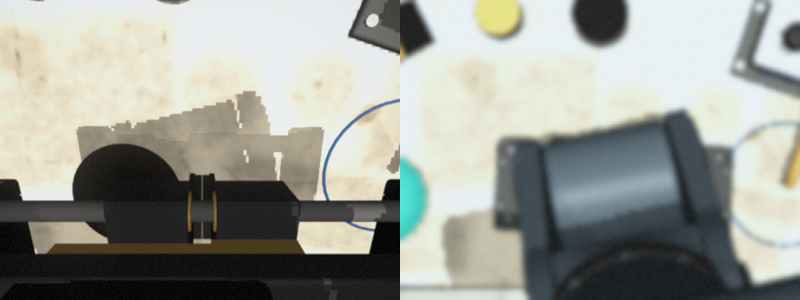

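Wrist and top views: the dish is still at about its old place (wrist view, left half, (125,190)). The shut fingers have slid over it to its -y side. The pinch doesn't hold, so I'll push instead, with two open fingers straddling the rim from +y. First I lift and check the wrist joint.

```bash
python3 -m inch '[[0,[-30,0,0],[0,0,0]],[30,[-40,0,0],[0,0,0]],[60,[-40,0,0],[10,0,0]],[60,[0,0,0],[10,0,0]]]'
python3 - <<'E'
from h import *
print(np.round(get_obs()["q"],3))
E
```

```text
time: 7.52
position: [0.4393, 0.2257, 0.1242]
tool_rot: [0.696, -0.128, -0.694, -0.136]
ft_force: [1.5, 0.6, -0.8]
grip_width: 0.0227
[0.242 0.505 1.857 0.013 0.772 2.179]
```

```bash
python3 -m inch '[[60,[0,0,0],[-10.2,0,0]],[60,[0,0,0],[-10.2,0,0]],[60,[0,0,0],[-10.2,0,0]],[60,[0,0,0],[-10.2,0,0]],[60,[0,0,0],[-10.2,0,0]],[60,[0,0,0],[-10.2,0,0]],[60,[0,0,0],[-10.2,0,0]],[60,[0,0,0],[-10.2,0,0]],[60,[0,0,0],[-10.2,0,0]],[60,[0,0,0],[-10.2,0,0]],[60,[0,0,0],[-8,0,0]]]'
python3 - <<'E'
from h import *
print(R.from_quat(get_obs()["tool_rot"]).as_matrix().round(3), tool(np.array([.437,.345,.10])-get_obs()["position"]))
n="wrist"
imaging.camera(n)
for d in imaging.cut_out(n,"dish")[:3]: print("w",d["confidence"],d["box"],ray(n,d["box"][:2],.012))
E
```

```text
time: 8.9
position: [0.436, 0.2329, 0.1256]
tool_rot: [0.491, 0.514, -0.482, 0.512]
ft_force: [-0.2, 0.1, 0.3]
grip_width: 0.0602
[[ 0.007  0.999  0.052]
 [ 0.011  0.052 -0.999]
 [-1.     0.007 -0.01 ]] [  26.8    6.6 -111.6]
w 0.93 [283.6, 152.9, 95.5, 104.5] [0.43711862 0.28055533 0.012     ]
w 0.83 [283.2, 5.7, 47.8, 5.0] [0.43153508 0.39063098 0.012     ]
```

```bash
python3 -m inch '[[60,[5,3,-58],[0,0,0]],[60,[20,3,-58],[0,0,0]],[60,[30,0,0],[3,0,0]],[60,[20,0,0],[0,0,0]],[60,[0,0,0],[0,0,0]]]'
python3 - <<'E'
from h import *
print(R.from_quat(get_obs()["tool_rot"]).as_matrix().round(3), tool(np.array([.437,.350,.005])-get_obs()["position"]))
E
```

```text
time: 9.62
position: [0.4385, 0.3561, 0.0505]
tool_rot: [0.511, 0.496, -0.499, 0.495]
ft_force: [-0.5, 0.1, -0.3]
grip_width: 0.0601
[[ 0.011  1.    -0.019]
 [ 0.013 -0.019 -1.   ]
 [-1.     0.011 -0.013]] [45.4 -1.9  6.7]
```

```bash
python3 -m inch '[[60,[22,-1,3],[0,0,0]],[60,[15,-1,3],[0,0,0]],[60,[7,0,0],[0,0,0]],[60,[0,0,0],[0,0,0]]]'
python3 - <<'E'
from h import *
print(tool(np.array([.437,.350,.005])-get_obs()["position"]))
E
```

```text
time: 10.12
position: [0.4387, 0.3516, 0.0077]
tool_rot: [0.513, 0.494, -0.498, 0.494]
ft_force: [0.5, -0.4, 0.2]
grip_width: 0.0598
[ 2.6 -1.7  1.7]
```

```bash
python3 -m inch '[[60,[3,-1,2],[0,0,0]],[60,[-0.2,0,15],[0,0,0]],[60,[-0.2,1,15],[0,0,0]],[60,[-0.2,1,15],[0,0,0]],[60,[-0.2,1,15],[0,0,0]],[60,[-0.2,1,15],[0,0,0]],[60,[-0.2,1,15],[0,0,0]],[60,[0,0,0],[0,0,0]]]'
python3 - <<'E'
from h import *
save("s5",imaging.camera("side"));w=imaging.camera("wrist");t=imaging.camera("top");save("t5",t)
for n in("side","top","wrist"):
  for d in imaging.cut_out(n,"dish")[:3]: print(n,round(d["confidence"],2),d["box"],ray(n,d["box"][:2],.012)[:2])
E
```

```text
time: 11.12
position: [0.4421, 0.2525, 0.006]
tool_rot: [0.515, 0.493, -0.497, 0.494]
ft_force: [-0.0, 0.5, 0.1]
grip_width: 0.0598
side 0.64 [256.4, 211.5, 31.7, 20.6] [0.44231025 0.21734408]
side 0.42 [318.4, 199.2, 20.4, 28.7] [0.59687828 0.26456849]
side 0.4 [294.1, 267.9, 80.4, 77.5] [0.52659744 0.03650628]
top 0.94 [192.5, 239.7, 29.0, 33.6] [0.42671269 0.42976564]
wrist 0.76 [278.9, 300.1, 147.1, 85.7] [0.44118928 0.23388418]
```

```bash
python3 -m inch '[[60,[-0.2,1,10],[0,0,0]],[60,[-0.2,1,16],[0,0,0]],[60,[-0.2,1,16],[0,0,0]],[60,[-0.2,1,16],[0,0,0]],[60,[-0.2,1,16],[0,0,0]],[60,[-0.2,1,16],[0,0,0]],[60,[-0.2,1,16],[0,0,0]],[60,[-0.2,1,16],[0,0,0]],[60,[0,0,0],[0,0,0]]]'
python3 - <<'E'
from h import *
s=imaging.camera("side");save("s6",s)
for n in("side",):
  for d in imaging.cut_out(n,"dish")[:3]: print(n,round(d["confidence"],2),d["box"],ray(n,d["box"][:2],.012)[:2])
save("s6c",cv2.resize(s[180:310,200:350],None,fx=4,fy=4,interpolation=cv2.INTER_CUBIC))
E
```

```text
time: 12.55
position: [0.447, 0.1235, 0.006]
tool_rot: [0.515, 0.493, -0.497, 0.494]
ft_force: [-0.6, 0.1, 0.0]
grip_width: 0.0599
side 0.61 [255.0, 249.9, 34.6, 27.4] [0.44196329 0.08925336]
```

View pics/s6c.png

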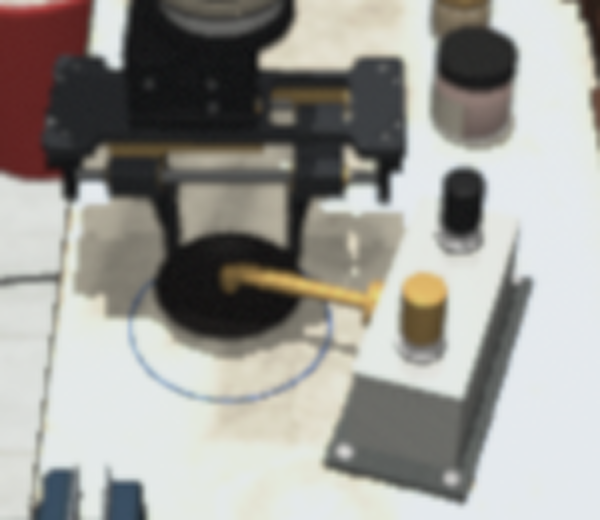

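The crop shows the dish nestled between the fingers, centred at (230,285), with the ring centre at about (230,322). About 17 mm is left to push, and the black knob is still clear of the gripper.

```bash
python3 -m inch '[[60,[-0.1,0.2,8],[0,0,0]],[60,[-0.1,0.2,8],[0,0,0]],[60,[0,0,0],[0,0,0]]]'
python3 - <<'E'
from h import *
s=imaging.camera("side");save("s7",s)
for d in imaging.cut_out("side","dish")[:3]: print(round(d["confidence"],2),d["box"],ray("side",d["box"][:2],.012)[:2])
im=cv2.imread("pics/s7.png");m=(im.max(2)<70).astype(np.uint8);m[:235]=0;m[285:]=0;m[:,:230]=0;m[:,283:]=0
for y in range(238,280,3):
    xs=np.nonzero(m[y])[0]; print(y,xs.min() if len(xs) else None,xs.max() if len(xs) else None)
P=par("side")
for a in np.arange(0,360,45):
    print(a,proj("side",[.447+.042*np.cos(np.radians(a)),.070+.042*np.sin(np.radians(a)),.014],P).round(1))
E
```

```text
time: 13.02
position: [0.4468, 0.1084, 0.006]
tool_rot: [0.514, 0.494, -0.496, 0.495]
ft_force: [0.0, 0.4, -0.3]
grip_width: 0.0597
0.89 [258.1, 255.9, 39.2, 25.9] [0.44916449 0.0712161 ]
238 239 275
241 240 274
244 241 274
247 241 274
250 240 255
253 239 272
256 238 275
259 239 274
262 240 273
265 243 270
268 249 264
271 None None
274 None None
277 None None
0 [276.3 255.7]
45 [270.7 245.9]
90 [257.5 241.9]
135 [244.  245.9]
180 [237.8 255.7]
225 [242.9 265.9]
270 [256.7 270.3]
315 [270.7 265.9]
```

The dish rim matches its predicted pixels within about 1 mm. Now I let go by backing off and rising, and check the dish.

```bash
python3 -m inch '[[66,[0,0,-12],[0,0,0]],[66,[0,0,-20],[0,0,0]],[66,[-30,0,0],[0,0,0]],[60,[-60,0,0],[0,0,0]],[45,[-60,0,0],[-10,0,0]],[45,[-30,0,0],[-10.5,0,0]],[45,[0,0,0],[-10.5,0,0]],[45,[0,0,0],[-10.5,0,0]],[45,[0,0,0],[-10.5,0,0]],[45,[0,0,0],[-10.5,0,0]],[45,[0,0,0],[-10.5,0,0]],[45,[0,0,0],[-2,0,0]]]'
python3 - <<'E'
from h import *
o=get_obs();M=R.from_quat(o["tool_rot"]).as_matrix();print(M.round(3),np.degrees(np.arctan2(M[1,1],M[0,1])),np.round(o["q"],2))
imaging.camera("side")
n="side"
for t in("dish","brass_piston"):
  for d in imaging.cut_out(n,t)[:2]: print(t,round(d["confidence"],2),d["box"],ray(n,d["box"][:2],.012)[:2])
print([ray(n,(x,y),0)[:2].round(3) for x,y in((345,200),(354,230))])
for b in((.544,-.003),(.568,.073)): print(proj(n,[*b,.064]),proj(n,[*b,.107]))
print(tool(np.array([.544,-.003,.2])-o["position"]))
E
```

```text
time: 14.62
position: [0.4412, 0.1486, 0.1936]
tool_rot: [0.094, 0.695, -0.079, 0.708]
ft_force: [0.4, 0.5, 0.1]
grip_width: 0.0449
[[ 0.021  0.243  0.97 ]
 [ 0.018  0.97  -0.243]
 [-1.     0.023  0.016]] 75.95678920295045 [ 0.07  0.35  1.87  0.02  0.9  -1.27]
dish 0.74 [315.5, 182.9, 14.0, 19.9] [0.5945686  0.33084742]
dish 0.71 [257.6, 255.8, 37.7, 28.3] [0.44806622 0.07151219]
brass_piston 0.78 [303.9, 260.2, 12.6, 23.8] [0.54879967 0.05860675]
[array([0.667, 0.276]), array([0.675, 0.166])]
[304.62146178 265.49035285] [305.82779672 250.59509246]
[313.85210813 238.54587479] [315.25834815 223.76048812]
[  -7.  -121.6  137. ]
```

Run:
```python
from h import *
for n,c0,z in(("top",(371,194),.1),("side",(306,257),.091)):
    im=cv2.imread(f"pics/{n}0.png");h=cv2.cvtColor(im,cv2.COLOR_BGR2HSV)
    m=((h[:,:,0]>12)&(h[:,:,0]<32)&(h[:,:,1]>120)).astype(np.uint8)
    k,l,s,c=cv2.connectedComponentsWithStats(m)
    i=min(range(1,k),key=lambda j:np.hypot(*(c[j]-c0))+(1e3 if s[j,4]<15 else 0))
    print(n,c[i],s[i],ray(n,c[i],z)[:2])
    X=np.array([[.5435+.012*np.cos(a),-.003+.012*np.sin(a),zz] for a in np.arange(0,6.28,.2) for zz in(.075,.107)])
    q=np.array([proj(n,x) for x in X]);print("pred box",q.min(0),q.max(0))
```

```text
top [370.59090909 192.84090909] [367 190   9   7  44] [ 0.54381663 -0.00200193]
pred box [363.81044912 187.56213069] [376.77221087 199.00745291]
side [305.54098361 256.32786885] [302 249   9  16 122] [ 0.54432251 -0.00321714]
pred box [298.64450594 246.1281407 ] [311.76788192 266.31561237]
```

```bash
python3 -m inch '[[45,[0,-40,45],[0,0,0]],[45,[-2,-40,45],[3.5,0,0]],[45,[-2,-38,45],[0,0,0]],[45,[0,0,0],[0,0,0]]]'
python3 - <<'E'
from h import *
o=get_obs();M=R.from_quat(o["tool_rot"]).as_matrix();print(M.round(3))
print(tool(np.array([.5435,-.003,.12])-o["position"]))
E
```

```text
time: 15.28
position: [0.543, -0.0025, 0.1969]
tool_rot: [0.116, 0.692, -0.101, 0.705]
ft_force: [-0.7, 1.0, -0.8]
grip_width: 0.0447
[[ 0.022  0.304  0.952]
 [ 0.018  0.952 -0.304]
 [-1.     0.024  0.015]]
[76.9 -2.2 -0.6]
```

```bash
python3 -m inch '[[45,[0,0,0],[0,0.9,-1.4]],[45,[40,0,0],[0,0,0]],[45,[25,0,0],[0,0,0]],[45,[0,0,0],[0,0,0]]]'
python3 - <<'E'
from h import *
o=get_obs();M=R.from_quat(o["tool_rot"]).as_matrix();print(M.round(3))
print(tool(np.array([.544,-.003,.077])-o["position"]))
s=imaging.camera("side");save("s8",cv2.resize(s[150:300,230:380],None,fx=4,fy=4,interpolation=cv2.INTER_CUBIC))
E
```

```text
time: 15.78
position: [0.5406, 0.002, 0.1308]
tool_rot: [0.107, 0.701, -0.109, 0.697]
ft_force: [-0.5, 0.0, -0.3]
grip_width: 0.0451
[[-0.005  0.301  0.953]
 [-0.002  0.953 -0.301]
 [-1.    -0.003 -0.004]]
[53.8 -3.6  5. ]
```

View pics/s8.png

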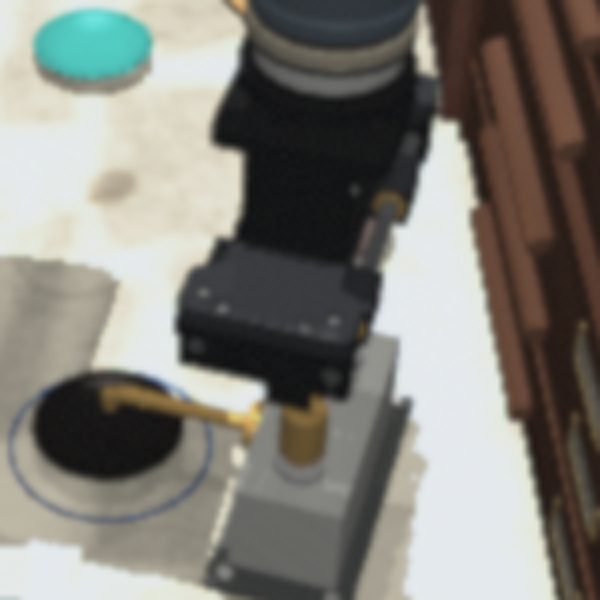

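The dish stands inside the ring at (108,425), under the spout. The fingers are lined up over the brass knob at (303,430) and the cabinet is clear. Descending.

```bash
python3 -m inch '[[45,[6,-3.6,5],[0,0,0]],[45,[18,0,0],[0,0,0]],[45,[15,0,0],[0,0,0]],[45,[10,0,0],[0,0,0]],[45,[3,0,0],[0,0,0]],[45,[0,0,0],[0,0,0]]]' 20
python3 - <<'E'
from h import *
o=get_obs();print(tool(np.array([.544,-.003,.077])-o["position"]))
E
```

```text
time: 16.58
position: [0.5488, -0.0031, 0.0816]
tool_rot: [0.106, 0.697, -0.108, 0.701]
ft_force: [-0.4, 0.4, -0.1]
grip_width: 0.0449
[ 4.6 -1.3 -4.6]
```

```bash
python3 -m inch '[[45,[3,-1.2,-4.5],[0,0,0]],[45,[2,0,0],[0,0,0]],[45,[0,0,0],[0,0,0]],[10,[0,0,0],[0,0,0]],[10,[0,0,0],[0,0,0]],[10,[0,0,0],[0,0,0]],[10,[0,0,0],[0,0,0]]]' 20
python3 - <<'E'
from h import *
o=get_obs();print(R.from_quat(o["tool_rot"]).as_matrix().round(3),tool(np.array([.544,-.003,.077])-o["position"]))
E
```

```text
time: 17.45
position: [0.5446, -0.0032, 0.0774]
tool_rot: [0.106, 0.696, -0.108, 0.702]
ft_force: [0.2, 0.3, -1.1]
grip_width: 0.0232
[[ 0.008  0.299  0.954]
 [-0.005  0.954 -0.299]
 [-1.    -0.003  0.009]] [ 0.4  0.  -0.6]
```

The grip closed on the knob (23 mm, low force). Drawing up, target rise about 29.5 mm (TCP z ≈ 0.107).

```bash
python3 -m inch '[[10,[0,0,0],[0,0,0]],[10,[-3,0,0],[0,0,0]],[10,[-5,0,0],[0,0,0]],[10,[-5,0,0],[0,0,0]],[10,[-5,0,0],[0,0,0]],[10,[-5,0,0],[0,0,0]],[10,[-3,0,0],[0,0,0]],[10,[0,0,0],[0,0,0]]]' 30
```

```text
time: 18.45
position: [0.5443, -0.003, 0.1054]
tool_rot: [0.106, 0.696, -0.108, 0.702]
ft_force: [1.0, -0.4, -0.8]
grip_width: 0.0232
```

```bash
python3 -m inch '[[10,[-1.5,0,0],[0,0,0]],[10,[0,0,0],[0,0,0]],[10,[0,0,0],[0,0,0]]]'
python3 - <<'E'
from h import *
s=imaging.camera("side");save("s9f",s)
save("s9",cv2.resize(s[225:300,255:330],(600,600),interpolation=cv2.INTER_CUBIC))
for b in(("mouth",.064),("flange29.5",.0935),("band low",.0655),("band top",.0775)): print(b[0],(proj("side",[.5443,-.003,b[1]])-[255,225])*8)
for t in("band_edge","brass_piston","dish"):
    for d in imaging.tip_of("side",t)[:2]: print(t,round(d["confidence"],2),d["pixel"])
E
```

```text
time: 18.82
position: [0.5441, -0.003, 0.1067]
tool_rot: [0.106, 0.696, -0.108, 0.702]
ft_force: [-0.0, -0.2, -0.8]
grip_width: 0.0231
mouth [398.17107937 323.9227224 ]
flange29.5 [404.75260676 242.97446588]
band low [398.49906191 319.88876295]
band top [401.14835908 287.30423132]
band_edge 0.54 [303.6, 264.9]
brass_piston 0.45 [304.7, 255.3]
dish 0.75 [257.6, 261.5]
dish 0.63 [249.3, 165.5]
```

View pics/s9.png

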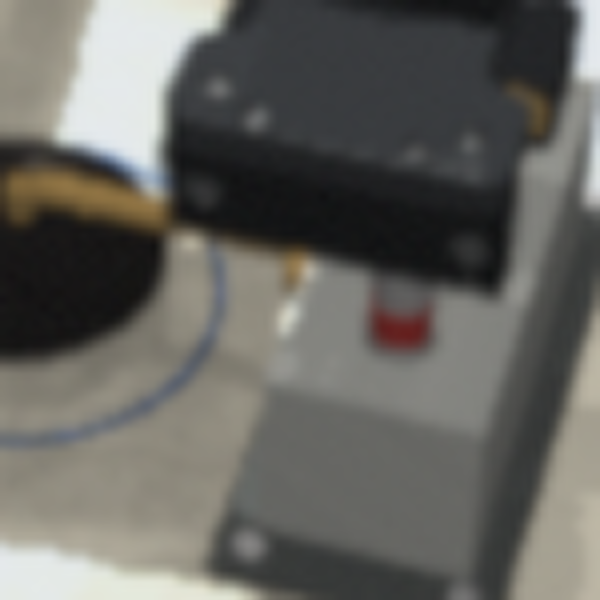

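The whole red band appears above the mouth (crop rows about 312-345, column 400), and the dish is still in the ring. A numeric check of the band's rows follows.

Run:
```python
from h import *
im=cv2.imread("pics/s9f.png").astype(int)
for y in range(258,274): print(y,im[y,303:308].mean(0).round(0))
P=par("side")
for nm,r,z in(("band top",.008,.0773),("band low",.008,.0653),("mouth near edge",.0088,.064)):
    print(nm,proj("side",[.5441,-.003-r,z],P).round(2))
s=np.array([.306,.952])
print("rise",get_obs()["position"][2]-.0774, "t",get_obs()["time"])
```

```text
258 [30. 30. 29.]
259 [53. 53. 53.]
260 [77. 78. 78.]
261 [89. 89. 90.]
262 [90. 90. 93.]
263 [83. 84. 95.]
264 [63. 65. 98.]
265 [40. 42. 98.]
266 [32. 34. 98.]
267 [42. 43. 97.]
268 [68. 69. 98.]
269 [ 97. 100. 105.]
270 [116. 120. 120.]
271 [125. 129. 129.]
272 [127. 131. 131.]
273 [127. 131. 131.]
band top [305.27 264.02]
band low [304.94 268.09]
mouth near edge [304.93 268.83]
rise 0.029357117506197503 t 19.025
```

Band edges measured at rows 264.0 and 268.0, against a predicted 264.02 and 268.09 for a rise of 29.3 mm. The band is fully out, about 1.3 mm clear. Handing in.

Run:
```python
from h import *
o=get_obs();print(o["position"],o["grip_width"],o["ft_force"],np.abs(o["joint_velocities"]).max());print(robot.hand_in())
```

```text
[ 0.54413504 -0.00304259  0.10675712] 0.023291052952314054 [ 0.99428028 -0.58282399 -0.48714183] 0.0014389950641943098
the job is handed in; nothing more can be done
None
```

I slid the black dish into the blue ring under the spout and let go. I then drew the brass-knobbed piston up 29.3 mm and handed in while holding it still, at about 19 s of the 48 s allowed.

- **Dish:** My first try, pinching its rim, failed: the fingers slipped over the dish, which stayed about where it was. I then pushed it along the table with two open fingers. After release it stood about 2 mm from the ring's centre, with about 13 mm of room all round.
- **Piston:** The lower edge of the red band is about 1.3 mm above the barrel's mouth. The band's measured pixel rows (264.0 and 268.0) match the predicted 264.0 and 268.1, so the whole band is clear. At hand-in the grip was 23.3 mm and the arm was still.
- **Other things:** Every force reading taken after a move stayed below 5 N. I did not touch the black piston and saw no bystander move, but I did not measure any of them again at the end.
- **Disagreements:** The detection networks sometimes reported other things as the dish, such as the turquoise one. I judged by colour and position instead.

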